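# Tip the chopping board down onto its mat

### The job

The chopping board has been stood on its long edge to dry, a little way back from its rubber mat. Without gripping or lifting it, push it gently with the fingers so that it tips over onto the mat and ends up lying flat and square on the mat, overhanging it by less than a finger's width (20 mm) on every side; slide it along the counter as far as that needs, before or after it goes down, but it must come down with its middle over the mat. Leave the jar, measuring cup and whistle where they are.

Things in the scene. Friction and masses are not known exactly. Their poses are not given: they have to be found in the camera images.
- board: Loose striped wooden chopping board, 190 x 140 x 40 mm, 0.65 kg. Starts upright on a long narrow edge, parallel within 4 deg to the mat's -x side, 30-55 mm short of it. Origin: its middle (70 mm up; 22 mm when down). Axes: x thickness, at first level towards the mat, when down pointing down; y length; z height. Pushed less than 20 mm up it slides upright; near its top it tips, past balance at 16 deg.
- board_foot (a point): Middle of the board's lower edge on the side of the mat, on the counter at the start: the edge that it tips over. Axes as the board's. Tipped where it stands, the board lands with its middle about 70 mm ahead of this edge, which at the start is too far back on the mat; with this edge along the mat's -x side it lands well.
- mat: Thin flat dark rubber mat, 150 mm along its x, 200 mm along its y, 2 mm thick, square-edged, clinging to the counter so that it does not move. Origin: centre of its underside, on the counter. Axes: x along its short side, pointing away from where the board first stands (beyond the -x side; it is to come down towards +x); y along its long side; z up.
- whistle: Steel cooker whistle (weight valve) with a black cap, loose, 32 mm in diameter, 50 mm tall, standing upright off a short side of the mat or beyond its +x side. Origin: centre of its foot. To be left alone.
- measuring_cup: Blue plastic measuring cup, loose, 88 mm across the rim, 92 mm tall, with a handle reaching 70 mm from its axis on its own +y side, standing upright off a short side of the mat or beyond its +x side. Origin: centre of its foot. To be left alone.
- pickle_jar: Ceramic pickle jar with lid, white with a brown shoulder, loose, 92 mm in diameter, 136 mm tall, standing upright off a short side of the mat or beyond its +x side. Origin: centre of its foot. To be left alone.
Mind the look-alikes: they are no part of the job. Several things have the shape of the board; the one meant has the colours described above.

How it is judged:
By the outcome, as a careful person would: the job done as asked, in the order asked, and still so for the second after the job is handed in, with the robot touching nothing.
It also fails if it takes over 58 s, if anything falls off the work surface, if the arm or the gripper's body presses on something with over 40 N, if the wrist force passes 120 N, or if a joint passes its speed limit or range.

### The arm

A 6-joint arm with a two-finger parallel gripper is mounted at the origin on the work surface. World frame = base frame: x ahead of the robot, y to its left, z up, the work surface at z = 0. Lengths are in m, angles in degrees, forces in N, time in s.
With the tool pointing down it reaches from about 0.275 to 0.85 m from the base axis. Payload 5.2 kg.
Tool frame: the origin (TCP) lies midway between the tips of the shut fingers; the grasp point (between the pads) lies 19 mm behind it; z points along the fingers, y is the line along which they close (so a half turn about z gives the same grasp; the last joint's range is limited). The gripper opens to 85 mm and grips with 20 to 120 N. Pads are 22 mm wide; open, the fingers measure 114 mm over their backs; the gripper's body (76 mm by 85 mm) begins 54 mm behind the grasp point. The pads swing forward as they close: fully open they stand 13 mm farther back than shut.
Start: joints at [-81.005, 14.817, 87.949, -0, 77.235, -11.62], TCP at [0.194, -0.515, 0.231] pointing down, gripper open.
Joint ranges: [-179.93, 179.93], [-52.35, 119.4], [10.71, 147.94], [-69.91, 249.91], [12.55, 155.21], [-178.61, 178.61]. Speed limits (degrees/s): [147.25, 147.25, 180, 180, 180, 180].

### API

Orientations are given as a 3x3 rotation matrix whose columns are the frame's x, y, z axes.
In Python, from bench import manip, eyes gives the robot as it stands.
- The arm moves only by the tool move_arm, never from a script. Its argument "targets" is a list of rows, each a list of 3 entries, a list of its own where there are three numbers: the finger opening in cm, from 0 to 8.54, then the shift along the tool's x, y, z in cm, then the turn about the tool's z in rad. A call has 1 to 20 rows; each row is the pose to reach, as a shift and turn from the pose commanded when the call began, along the tool's axes at that moment; what a row does not reach only later rows make up. A row lasts 1/10 s, in which the tool goes at most 50 mm and 8.59 degrees, less where a joint would pass 70% of its speed; a pose out of reach is approached as far as the arm can. A call with a gripper value outside its range is refused whole. The fingers move at their own pace and stop on an object; "newtons" is the grip in N (left out, the last holds). Time passes only in rows, so rows that repeat a pose let the fingers close. It gives the time, the measured TCP pose, the force, the opening and the grip force at its end, in the units of the state.
- manip.get_state(): the state, without advancing time (a new reading comes with each control period).
- eyes.snapshot(name): name is "side" or "top"; returns the picture (384x512x3 uint8, red, green, blue); there is no depth.
- eyes.camera_model(name): a dict with "fx", "fy", "cx", "cy" (pixels), "k1" (the pictures are not rectified: a ray, as slopes to the right and down, at radius r is drawn at 1 + k1 r^2 times it, then the intrinsics apply), "R" (3x3) and "t" (3): a world point X has camera coordinates R X + t. Camera axes: x right, y down, z forward; pixel columns grow to the right and rows downward; lengths in m; the calibration is good to about 2 mm. A picture is of the moment at which its call begins. camera_model takes no time and is no camera call.
- manip.close_job(): hands the job in; it is judged then, once.
The state is a dict: "clock": time; "q": joint angles; "joint_vel": joint speeds; "joint_torque": joint torques, N m; "tool_pos": TCP position; "tcp_rot": TCP orientation; "contact_force": force on the tool from outside, world axes, zero at the start; "wrist_torque": the same for the moment, N m; "width": opening from 0.0 (shut) to 1.0 (fully open); "grip_force": force on a finger pad.
Only numpy, scipy, OpenCV 4.12 (cv2) and the standard library are available. Lean on these libraries where they do the work, as an engineer would, in place of code of your own. Each camera call takes 0.05 s, during which the arm holds its last target. There are 200 camera calls.

## Working session

There is one attempt and no reset: what is moved stays moved. The work goes in short steps, Python scripts to look and compute and a tool call to move; the robot and the scene stay as the last step left them, time stands still between calls to the robot, and variables do not carry over. Pictures are saved under pics/ and viewed, at most 10 in all, crops included, and the job is handed in when it is done.

Besides the shell and the picture viewer there is one more tool, called after "Emit:" by a JSON object that holds its "name" and its "arguments", one argument or row to a line. move_arm: Moves the arm, as the interface text tells. Its arguments: {"type":"object","properties":{"targets":{"type":"array"},"newtons":{"type":"number"}},"required":["targets"]}

```bash
mkdir -p pics; cat > h.py <<'E'
import numpy as np, cv2
from bench import manip, eyes
def ray(n,uv):
    m=eyes.camera_model(n);uv=np.atleast_2d(np.array(uv,float))
    d=np.c_[(uv[:,0]-m["cx"])/m["fx"],(uv[:,1]-m["cy"])/m["fy"]];u=d.copy()
    for _ in range(20): u=d/(1+m["k1"]*(u**2).sum(1,keepdims=True))
    R=np.array(m["R"]);t=np.array(m["t"]);return -R.T@t,np.c_[u,np.ones(len(u))]@R
def plane(n,uv,z):
    c,d=ray(n,uv);return c+d*((z-c[2])/d[:,2])[:,None]
def proj(n,X):
    m=eyes.camera_model(n);p=np.atleast_2d(X)@np.array(m["R"]).T+m["t"];u=p[:,:2]/p[:,2:]
    u=u*(1+m["k1"]*(u**2).sum(1,keepdims=True));return np.c_[u[:,0]*m["fx"]+m["cx"],u[:,1]*m["fy"]+m["cy"]]
def save(n,f):
    im=np.array(eyes.snapshot(n));cv2.imwrite("pics/"+f,im[:,:,::-1]);return im
E
python3 - <<'E'
from h import *
a=save("top","t0.png");b=save("side","s0.png")
for n in("top","side"):
    m=eyes.camera_model(n);print(n,ray(n,[256,192]))
s=manip.get_state();print(s["clock"],s["tcp_rot"])
E
```

```text
top (array([ 0.38357491, -0.03094979,  1.26722817]), array([[ 0.20414463,  0.00902636, -0.97901049]]))
side (array([0.48968825, 0.51899265, 0.68128595]), array([[ 0.1385402 , -0.65470474, -0.7431123 ]]))
0.1 [[ 9.35973510e-01  3.52070344e-01 -2.48344884e-04]
 [ 3.52070265e-01 -9.35972150e-01  1.63177010e-03]
 [ 3.42053964e-04 -1.61472844e-03 -9.99998638e-01]]
```

View pics/t0.png

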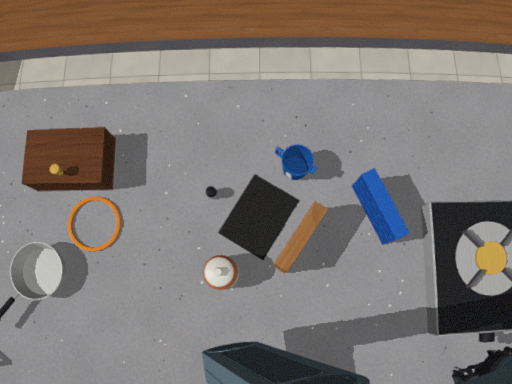

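View pics/s0.png

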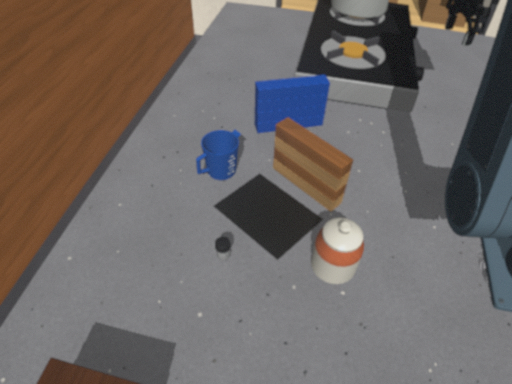

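The top view shows the mat at about (259,217), the wooden board's top edge running from (322,205) to (280,269), the jar at (220,271), the cup at (297,161) and the whistle at (211,192). The blue slab at (380,207) is a look-alike. Next I'll turn these into positions.

```bash
python3 - <<'E'
from h import *
a=cv2.imread("pics/t0.png");hsv=cv2.cvtColor(a,cv2.COLOR_BGR2HSV)
def big(m,x0,x1,y0,y1):
    k=np.zeros_like(m);k[y0:y1,x0:x1]=m[y0:y1,x0:x1]
    c,_=cv2.findContours(k,cv2.RETR_EXTERNAL,cv2.CHAIN_APPROX_NONE);return max(c,key=cv2.contourArea)
mat=big((hsv[:,:,2]<50).astype(np.uint8),216,305,170,265)
brd=big(((hsv[:,:,1]>90)&(hsv[:,:,0]<25)).astype(np.uint8),265,335,195,280)
for nm,c,z in(("mat",mat,.002),("board",brd,.14)):
    px=cv2.boxPoints(cv2.minAreaRect(c));print(nm,px.round(1).tolist())
    P=plane("top",c[:,0,:],z)[:,:2]*1000
    r=cv2.minAreaRect(P.astype(np.float32));print(r);print(cv2.boxPoints(r).round(1).tolist())
for nm,uv,z in(("whistle",[211,192],.05),("cup",[297,161],.09),("jar",[220,271],.1)): print(nm,plane("top",[uv],z))
E
```

```text
mat [[218.60000610351562, 232.1999969482422], [255.1999969482422, 173.6999969482422], [299.1000061035156, 201.1999969482422], [262.6000061035156, 259.70001220703125]]
((576.9879760742188, -25.914085388183594), (145.5196533203125, 196.46604919433594), 58.11708450317383)
[[455.1000061035156, -35.79999923706055], [622.0, -139.60000610351562], [698.7999877929688, -16.0], [532.0, 87.80000305175781]]
board [[272.29998779296875, 265.1000061035156], [314.3999938964844, 200.3000030517578], [327.70001220703125, 209.0], [285.6000061035156, 273.70001220703125]]
((503.4769592285156, -130.07127380371094), (39.5625114440918, 194.67071533203125), 55.70835876464844)
[[411.8999938964844, -91.5999984741211], [572.7000122070312, -201.3000030517578], [595.0, -168.60000610351562], [434.20001220703125, -58.900001525878906]]
whistle [[0.63894881 0.10420177 0.05      ]]
cup [[ 0.71302999 -0.13141686  0.09      ]]
jar [[0.42139245 0.07407907 0.1       ]]
```

Emit:
{"name": "move_arm", "arguments": {
  "targets": [
    [8.54,[3,-1.5,0],0.08],
    [8.54,[7,-4,0],0.18],
    [8.54,[11,-6,0],0.28],
    [8.54,[15,-8,0],0.38],
    [8.54,[19,-10.5,0],0.49],
    [8.54,[23,-12.6,0],0.6],
    [8.54,[27,-14.8,0],0.71],
    [8.54,[31,-17,0],0.81],
    [8.54,[33.5,-18.4,0],0.88],
    [8.54,[34.5,-19,0],0.916],
    [8.54,[34.5,-19,0],0.916],
    [8.54,[34.5,-19,0],0.916]
  ]
}}

```text
clock: 1.3
tool_pos: [0.4494, -0.2155, 0.231]
tcp_rot: [[0.85, -0.526, -0.001], [-0.526, -0.85, 0.0], [-0.001, 0.0, -1.0]]
contact_force: [0.6, -0.6, 0.2]
width: 0.999
grip_force: 0.0
```

```bash
python3 - <<'E'
from h import *
a=save("top","t1.png");b=save("side","s1.png")
s=manip.get_state();print(s["clock"],s["tool_pos"],np.round(s["tcp_rot"],4),s["q"],s["width"])
cv2.imwrite("pics/c1.png",np.hstack([cv2.resize(a[130:330,200:400],(400,400)),cv2.resize(b[60:260,200:400],(400,400))])[:,:,::-1])
E
```

```text
1.4 [ 0.44908833 -0.21617688  0.23111215] [[ 8.492e-01 -5.281e-01 -6.000e-04]
 [-5.281e-01 -8.492e-01 -0.000e+00]
 [-5.000e-04  3.000e-04 -1.000e+00]] [-3.85336637e+01  9.50698789e+00  9.47809944e+01 -2.20617317e-02
  7.57388628e+01  8.33511600e+01] 0.9979758328983395
```

View pics/c1.png

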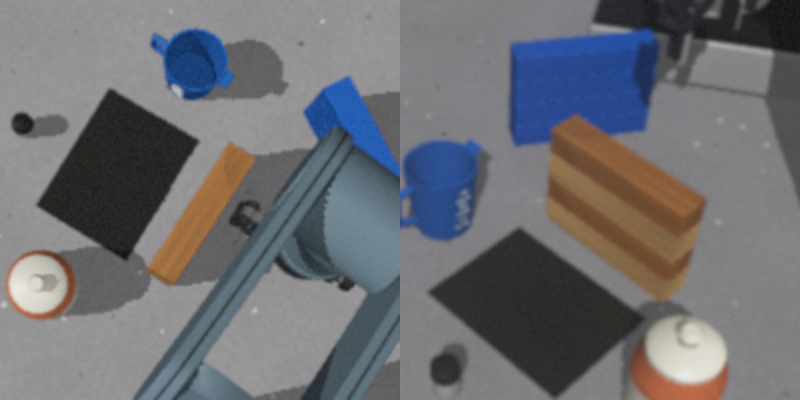

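The crop shows the open gripper over the gap behind the board, with its mat-side finger at about (245,215) and nothing near it. I'll descend.

Emit:
{"name": "move_arm", "arguments": {
  "targets": [
    [8.54,[0,0,2],0],
    [8.54,[0,0,5],0],
    [8.54,[0,0,8],0],
    [8.54,[0,0,11],0],
    [8.54,[0,0,14],0],
    [8.54,[0,0,17],0],
    [8.54,[0,0,19.5],0],
    [8.54,[0,0,21],0],
    [8.54,[0,0,22],0],
    [8.54,[0,0,22.5],0],
    [8.54,[0,0,22.8],0],
    [8.54,[0,0,23.1],0],
    [8.54,[0,0,23.3],0],
    [8.54,[0,0,23.3],0]
  ]
}}

```text
clock: 2.8
tool_pos: [0.4499, -0.2156, -0.0014]
tcp_rot: [[0.849, -0.528, 0.0], [-0.528, -0.849, -0.0], [0.001, 0.0, -1.0]]
contact_force: [0.4, -0.1, 0.6]
width: 1.004
grip_force: 0.0
```

Emit:
{"name": "move_arm", "arguments": {
  "targets": [
    [8.54,[0,-0.4,0],0],
    [8.54,[0,-0.8,0],0],
    [8.54,[0,-1.2,0],0],
    [8.54,[0,-1.5,0],0],
    [8.54,[0,-1.7,0],0],
    [8.54,[0,-1.9,0],0],
    [8.54,[0,-2.1,0],0],
    [8.54,[0,-2.3,0],0],
    [8.54,[0,-2.5,0],0],
    [8.54,[0,-2.7,0],0],
    [8.54,[0,-2.9,0],0],
    [8.54,[0,-3.1,0],0],
    [8.54,[0,-3.3,0],0],
    [8.54,[0,-3.5,0],0],
    [8.54,[0,-3.7,0],0],
    [8.54,[0,-3.9,0],0],
    [8.54,[0,-4.1,0],0],
    [8.54,[0,-4.3,0],0],
    [8.54,[0,-4.4,0],0],
    [8.54,[0,-4.4,0],0]
  ]
}}

```text
clock: 4.8
tool_pos: [0.473, -0.178, -0.0017]
tcp_rot: [[0.849, -0.528, -0.0], [-0.528, -0.849, 0.0], [-0.0, -0.0, -1.0]]
contact_force: [0.8, -0.7, -1.2]
width: 1.001
grip_force: 0.0
```

```bash
cat > m.py <<'E'
from h import *
import sys
z=float(sys.argv[1]);a=save("top",sys.argv[2]);hsv=cv2.cvtColor(a,cv2.COLOR_RGB2HSV)
m=((hsv[:,:,1]>90)&(hsv[:,:,0]<25)).astype(np.uint8);k=np.zeros_like(m);k[165:285,212:335]=m[165:285,212:335]
k[250:,:242]=0  # jar
c=max(cv2.findContours(k,cv2.RETR_EXTERNAL,cv2.CHAIN_APPROX_NONE)[0],key=cv2.contourArea)
r=cv2.minAreaRect((plane("top",c[:,0,:],z)[:,:2]*1000).astype(np.float32))
d=np.array(r[0])-[577,-26];X=np.array([.528,.849]);Y=np.array([-.849,.528])
print(r,"mat x,y",(d@X).round(1),(d@Y).round(1),"mat angle 58.1")
s=manip.get_state();print(s["clock"],s["tool_pos"],s["contact_force"])
E
python3 m.py .14 t2.png
```

```text
((544.5859985351562, -50.169586181640625), (131.24676513671875, 178.14865112304688), 55.565086364746094) mat x,y -37.6 14.8 mat angle 58.1
4.85 [ 0.47291656 -0.17803821 -0.00168918] [-0.88505823 -0.13861198  0.11940654]
```

```bash
python3 m.py .042 t3.png; python3 - <<'E'
from h import *
a=cv2.imread("pics/t3.png");b=save("side","s3.png")[:,:,::-1]
cv2.imwrite("pics/c3.png",np.hstack([cv2.resize(a[130:330,200:400],(400,400)),cv2.resize(b[60:260,200:400],(400,400))]))
E
```

```text
((558.6951293945312, -51.796730041503906), (142.6837921142578, 193.33203125), 55.3670654296875) mat x,y -31.6 1.9 mat angle 58.1
4.9 [ 0.47291441 -0.17810864 -0.00169311] [-0.1757161   0.88696014 -0.58041298]
```

View pics/c3.png

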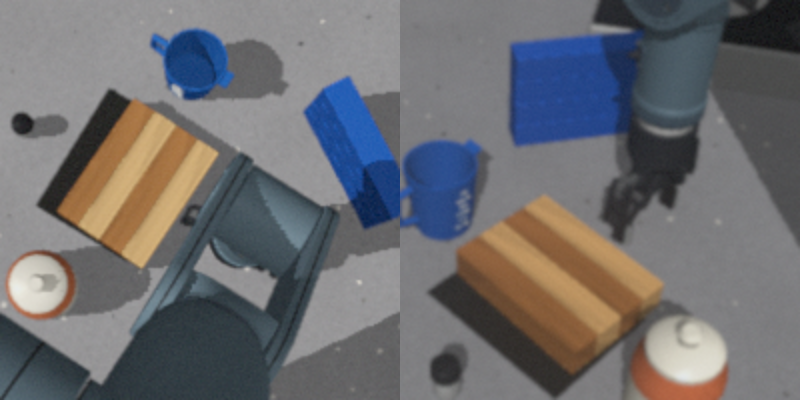

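The crop shows that the board tipped early. It lies on the mat, about 32 mm short in x and 2.7 deg askew, with its middle over the mat and the other items untouched. I'll square it by pushing with both open fingers, so first I'll turn the tool.

Emit:
{"name": "move_arm", "arguments": {
  "targets": [
    [8.54,[0.2,0.4,0],0],
    [8.54,[0.4,0.8,0],-0.05],
    [8.54,[0.6,1,0],-0.17],
    [8.54,[0.6,1,0],-0.3],
    [8.54,[0.6,1,0],-0.43],
    [8.54,[0.6,1,0],-0.56],
    [8.54,[0.6,1,0],-0.69],
    [8.54,[0.6,1,0],-0.82],
    [8.54,[0.6,1,0],-0.95],
    [8.54,[0.6,1,0],-1.08],
    [8.54,[0.6,1,0],-1.21],
    [8.54,[0.6,1,0],-1.34],
    [8.54,[0.6,1,0],-1.45],
    [8.54,[0.6,1,0],-1.53],
    [8.54,[0.6,1,0],-1.571],
    [8.54,[0.6,1,0],-1.571],
    [8.54,[0.6,1,0],-1.571]
  ]
}}

```text
clock: 6.65
tool_pos: [0.4727, -0.19, -0.0017]
tcp_rot: [[0.529, 0.849, 0.0], [0.849, -0.529, -0.0], [-0.0, 0.0, -1.0]]
contact_force: [0.4, 0.1, 0.9]
width: 1.003
grip_force: 0.0
```

```bash
python3 m.py .042 t4.png
```

```text
((558.496337890625, -51.52385711669922), (142.93472290039062, 193.96142578125), 55.357887268066406) mat x,y -31.4 2.2 mat angle 58.1
6.7 [ 0.47270902 -0.18995059 -0.00170104] [ 0.86911173  0.58596895 -0.15627363]
```

Emit:
{"name": "move_arm", "arguments": {
  "targets": [
    [8.54,[1,0,0],0],
    [8.54,[2.5,0,0],0],
    [8.54,[4,0,0],0],
    [8.54,[5.5,0,0],0],
    [8.54,[6.5,0,0],0],
    [8.54,[7,0,0],0],
    [8.54,[7.3,0,0],0],
    [8.54,[7.6,0,0],0],
    [8.54,[7.9,0,0],0],
    [8.54,[8.2,0,0],0],
    [8.54,[8.5,0,0],0],
    [8.54,[8.8,0,0],0],
    [8.54,[9.1,0,0],0],
    [8.54,[9.4,0,0],0],
    [8.54,[9.7,0,0],0],
    [8.54,[10,0,0],0],
    [8.54,[10,0,0],0]
  ]
}}

```text
clock: 8.4
tool_pos: [0.5257, -0.1042, -0.0017]
tcp_rot: [[0.528, 0.85, 0.0], [0.85, -0.528, 0.0], [0.0, -0.0, -1.0]]
contact_force: [-0.4, -0.8, -0.7]
width: 1.0
grip_force: 0.1
```

```bash
python3 m.py .042 t5.png;python3 - <<'E'
from h import *
a=cv2.imread("pics/t5.png");b=save("side","s5.png")[:,:,::-1]
cv2.imwrite("pics/c5.png",np.hstack([cv2.resize(a[130:330,200:400],(400,400)),cv2.resize(b[60:260,200:400],(400,400))]))
E
```

```text
((585.9192504882812, -3.7918624877929688), (74.98090362548828, 191.9339599609375), 58.13394546508789) mat x,y 23.6 4.2 mat angle 58.1
8.45 [ 0.5257459  -0.10426612 -0.00167006] [-0.14086082 -0.14944301 -0.04735448]
```

View pics/c5.png

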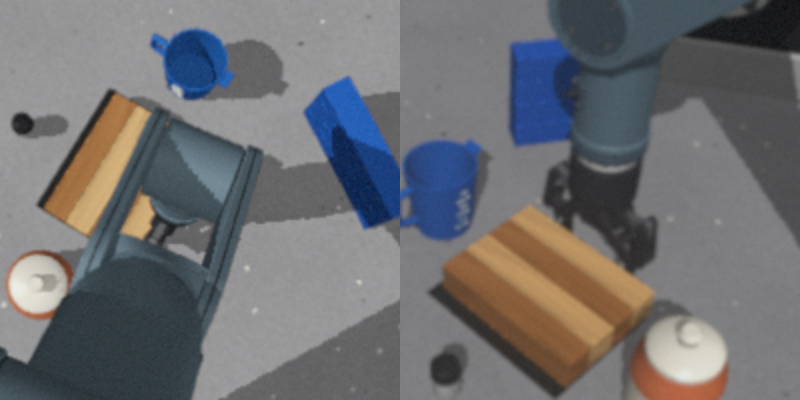

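The crop shows the board square (58.1 deg against the mat's 58.1), with its front edge at about x = 61 mm on the mat, so its centre is at about -9 mm. I'll push another 8 mm and then back off.

Emit:
{"name": "move_arm", "arguments": {
  "targets": [
    [8.54,[0.2,0,0],0],
    [8.54,[0.4,0,0],0],
    [8.54,[0.6,0,0],0],
    [8.54,[0.8,0,0],0],
    [8.54,[0.8,0,0],0],
    [8.54,[0.4,0,0],0],
    [8.54,[-0.5,0,0],0],
    [8.54,[-2,0,0],0],
    [8.54,[-4,0,0],0],
    [8.54,[-6,0,0],0],
    [8.54,[-8,0,-1],0],
    [8.54,[-10,0,-3],0],
    [8.54,[-12,0,-6],0],
    [8.54,[-13,0,-9],0],
    [8.54,[-13,0,-12],0],
    [8.54,[-13,0,-14],0],
    [8.54,[-13,0,-14],0],
    [8.54,[-13,0,-14],0]
  ]
}}

```text
clock: 10.3
tool_pos: [0.4563, -0.2158, 0.1382]
tcp_rot: [[0.528, 0.849, 0.0], [0.849, -0.528, -0.0], [-0.0, 0.0, -1.0]]
contact_force: [0.1, 0.2, -0.8]
width: 1.001
grip_force: 0.0
```

```bash
python3 m.py .042 t6.png;python3 - <<'E'
from h import *
a=cv2.imread("pics/t6.png");b=save("side","s6.png")[:,:,::-1]
cv2.imwrite("pics/c6.png",np.hstack([cv2.resize(a[130:330,200:400],(400,400)),cv2.resize(b[60:260,200:400],(400,400))]))
E
```

```text
((571.281494140625, -26.824737548828125), (142.3206787109375, 192.76258850097656), 58.13016891479492) mat x,y -3.7 4.4 mat angle 58.1
10.35 [ 0.45593262 -0.21520002  0.13738527] [ 0.39536436  0.85498575 -0.6654263 ]
```

View pics/c6.png

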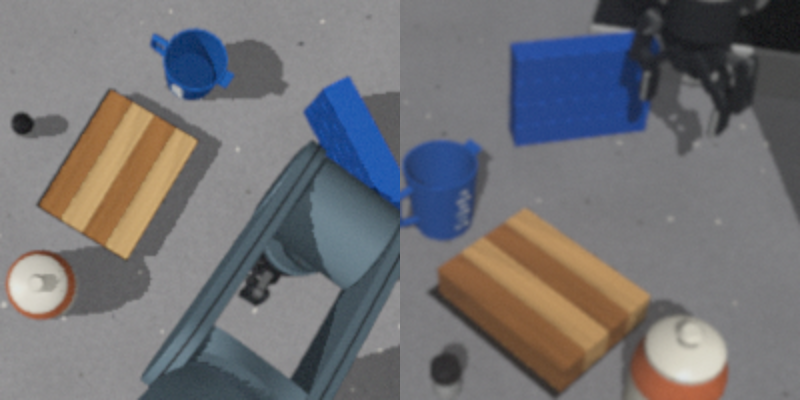

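The board lies flat and square on the mat, offset about (-4, +4) mm. The jar, cup and whistle haven't moved, and the robot is clear.

```bash
python3 -c "
from bench import manip;print(manip.close_job())"
```

```text
the job is handed in; nothing more can be done
None
```

The board is lying flat and square on the mat, within about 5 mm of centre, the jar, cup and whistle haven't moved, and the job was handed in at about 10 s; the board tipped during the low push rather than a top push, but landed with its middle over the mat and was then slid into place.

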